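Stand the fallen tea tin back up in its spring-fed lane

ROBOT

A 6-joint arm with a two-finger parallel gripper is mounted at the origin on the work surface. World frame = base frame: x ahead of the robot, y to its left, z up, the work surface at z = 0. Lengths are in m, angles in degrees, forces in N, time in s.
With the tool pointing down it reaches from about 0.425 to 1.125 m from the base axis. Payload 14.9 kg.
Tool frame: the origin (TCP) lies at the very end of the fingers, on their centre line; the grasp point (between the pads) lies 19 mm behind it; z points along the fingers, y is the line along which they close (so a half turn about z gives the same grasp; the last joint's range is limited). The gripper opens to 91 mm and grips with 3 to 60 N. Pads are 32 mm wide; open, the fingers measure 118 mm over their backs; the gripper's body (76 mm by 178 mm) begins 60 mm behind the grasp point.
Start: joints at [-74.33, 21.709, 99.362, -0, 58.929, -1.908], TCP at [0.211, -0.667, 0.214] pointing down, gripper open.
Joint ranges: [-158.91, 158.91], [-42.39, 125.64], [0.06, 152.35], [-60.88, 240.88], [17.5, 164.5], [-176.32, 176.32]. Speed limits (degrees/s): [108.29, 108.29, 136.94, 180, 180, 180].

INTERFACE

Orientations are given as a 3x3 rotation matrix whose columns are the frame's x, y, z axes.
In Python, from rig import bot gives the robot as it stands.
- The arm moves only by the tool carry_out, never from a script. Its argument "deltas" is a list that holds one entry, the list of rows, each a list of 7 numbers: the shift along the tool's x, y, z in m, then the turn, a rotation vector about the tool's x, y, z in rad, then the finger opening in m, from 0 to 0.0912. In form: [[[dx, dy, dz, ax, ay, az, gripper], ...]]. A call has exactly 8 rows; each row is the pose to reach, as a shift and turn from the pose commanded when the call began, along the tool's axes at that moment; what a row does not reach only later rows make up. A row lasts 1/10 s, in which the tool goes at most 50 mm and 8.59 degrees, less where a joint would pass 70% of its speed; a pose out of reach is approached as far as the arm can. A call with a gripper value outside its range is refused whole. The fingers move at their own pace and stop on an object; "newtons" is the grip in N (left out, the last holds). Time passes only in rows, so rows that repeat a pose let the fingers close, or fill a call up. It gives the time, the measured TCP pose, the force, the opening and the grip force at its end, in the units of the state.
- bot.sense(): the state, without advancing time (a new reading comes with each control period).
- bot.read_camera(name): name is "scene" or "top" or "wrist"; returns (picture, depth): 384x512x3 uint8, red, green, blue; 384x512 float32, m along the optical axis (not along the pixel's ray), 0 where there is no reading.
- bot.camera_params(name): a dict with "vfov" (degrees; the focal length in pixels is half the picture's height over the tangent of half this angle, whatever the lens; pixels are square), "cx", "cy" (the principal point, pixels), "R" (3x3) and "t" (3): a world point X has camera coordinates R X + t. Camera axes: x right, y down, z forward; pixel columns grow to the right and rows downward; lengths in m; the calibration is good to about 2 mm. A picture is of the moment at which its call begins: read the wrist's pose just before it. camera_params takes no time and is no camera call; for the wrist camera it gives the pose at the moment of the call.
- bot.close_job(): hands the job in; it is judged then, once.
The state is a dict: "time_s": time; "joint_pos": joint angles; "joint_vel": joint speeds; "tau": joint torques, N m; "ee_pos": TCP position; "tcp_rot": TCP orientation; "wrist_force": force on the tool from outside, world axes, zero at the start; "ft_torque": the same for the moment, N m; "gripper_width": opening from 0.0 (shut) to 1.0 (fully open); "gripper_force": force on a finger pad.
Only numpy, scipy, OpenCV 4.12 (cv2) and the standard library are available. Lean on these libraries where they do the work, as an engineer would, in place of code of your own. Each camera call takes 0.05 s, during which the arm holds its last target. There are 200 camera calls.

TASK

The front tin in the green lane of the tea display lies on its side; stand it up again, foot down and lid up, as the first tin behind the front stop of the same lane, so that the pusher closes the three green tins up into one upright row. Set it down gently, without dropping it or forcing it against the lane; knock over none of the other tins on the way, and leave the red and blue tins, the cups, the gaiwan and the mug where they are.

Things in the scene. Friction and masses are not known exactly. Their poses are not given: they have to be found in the camera images.
- tin_green_1: the fallen tea tin: rigid green cylinder with a paper label, 50 mm diameter, 88 mm long, about 0.18 kg, brass lid over the last 22 mm (fixed). Origin: centre of its foot; z runs along the tin from foot to lid. At the start it lies on its side along the green lane, lid against the front stop, foot against tin_green_2, squeezed by the spring
- tin_green_1_lid (a point): centre of the lid's top on the fallen tin, 88 mm from its foot along its axis
- tin_green_2: a round tea tin like the fallen one (50 mm diameter, 88 mm tall, 0.18 kg), standing on its foot. Origin: centre of its foot, z up its axis to the lid. Green; it stands in the green lane right behind the fallen tin
- tin_green_3: a round tea tin like the fallen one (50 mm diameter, 88 mm tall, 0.18 kg), standing on its foot. Origin: centre of its foot, z up its axis to the lid. Green; it stands in the green lane behind tin_green_2, against the pusher
- tin_red_1: a round tea tin like the fallen one (50 mm diameter, 88 mm tall, 0.18 kg), standing on its foot. Origin: centre of its foot, z up its axis to the lid. Red; at the front of the red lane
- tin_red_2: a round tea tin like the fallen one (50 mm diameter, 88 mm tall, 0.18 kg), standing on its foot. Origin: centre of its foot, z up its axis to the lid. Red; second in the red lane
- tin_blue_1: a round tea tin like the fallen one (50 mm diameter, 88 mm tall, 0.18 kg), standing on its foot. Origin: centre of its foot, z up its axis to the lid. Blue; at the front of the blue lane
- tin_blue_2: a round tea tin like the fallen one (50 mm diameter, 88 mm tall, 0.18 kg), standing on its foot. Origin: centre of its foot, z up its axis to the lid. Blue; second in the blue lane
- stand: fixed dark wooden display stand holding three lanes alike, 100 mm from centre to centre, in any order. Board 300 mm (its x) by 330 mm (its y), 18 mm thick, cheeks 34 mm high along its sides. Origin: centre of its underside, on the counter; x runs from the front to the back; the front faces the robot's right (-y), give or take 12 degrees. The counter in front of the stand is kept clear
- lane_green: fixed lane of the green tins: slick black plastic channel, 270 mm long (its x, front to back), 62 mm wide (y). Origin: middle of its underside, 18 mm above the counter. Floor 6 mm above the origin; side rails 8 mm high over the floor, 56 mm apart inside, 62 outside; end wall at the back at x 131 mm, 40 mm over the floor
- green_stop_top (a point): middle of the top edge of the green lane's white front stop, 25 mm above the lane floor; the stop is 4 mm thick, lane x -135 to -131 mm, as wide as the lane
- lane_green_front (a point): point on the floor of the green lane where the centre of the foot of the front tin belongs (tin touching the front stop): x -106 mm, y 0 in the lane's frame
- pusher_green (a joint): spring pusher of the green lane: how far (m) its paddle has come forward from the back, 0 (paddle face at lane x 95 mm) to 0.22. A spring drives it to the front with 2 to 3 N, damped (22 N s/m): when room appears in front of the row it slides the row forward to the front stop in 1 to 2 s. About 0.038 at the start, 0.076 with three tins standing
- green_paddle (a point): top edge, front face, of the green lane's grey pusher paddle (52 mm wide, 75 mm high over the lane floor)
- lane_red: the lane of the red tins, beside the green one and of the same make; same axes and origin
- lane_blue: the lane of the blue tins, of the same make; same axes and origin
- gaiwan: white lidded tea bowl with a blue band, 100 mm across, 83 mm high, standing on the dark bamboo tea tray right of the stand; origin: centre of its foot
- cup_blue: white tea cup with blue spots, 74 mm across the rim, 56 mm high, on the dark bamboo tea tray right of the stand; origin: centre of its foot
- cup_brown: white tea cup with red-brown spots, same size, on the dark bamboo tea tray right of the stand; origin: centre of its foot
- infuser_mug: glass mug with a dark wooden lid and a glass handle at +y, 84 mm across, 124 mm high, on the counter at the right; origin: centre of its underside
There are look-alikes about, which are no part of the job. Leave any purple or turquoise look-alike of the tin_green_1 alone. What is shaped like the tin_green_3 but purple is not meant.

How it is judged:
By the outcome, as a careful person would: the job done as asked, in the order asked, and still so for the second after the job is handed in, with the robot touching nothing.
It also fails if it takes over 50 s, if anything falls off the work surface, if the arm or the gripper's body presses on something with over 40 N, if the wrist force passes 120 N, or if a joint passes its speed limit or range.

## Working session

There is one attempt and no reset: what is moved stays moved. The work goes in short steps, Python scripts to look and compute and a tool call to move; the robot and the scene stay as the last step left them, time stands still between calls to the robot, and variables do not carry over. Pictures are saved under pics/ and viewed, at most 10 in all, crops included, and the job is handed in when it is done.

Besides the shell and the picture viewer there is one more tool, called after "Request:" by a JSON object that holds its "name" and its "arguments", one argument or row to a line. carry_out: Moves the arm, as the interface text tells. Its arguments: {"type":"object","properties":{"deltas":{"type":"array"},"newtons":{"type":"number"}},"required":["deltas"]}

```bash
ls; mkdir -p pics
cat > h.py <<'E'
import numpy as np, cv2
from rig import bot
def grab(n):
    p=bot.camera_params(n); im,d=bot.read_camera(n); return im,d,p
def f(p,h=384): return h/2/np.tan(np.radians(p['vfov'])/2)
def cloud(d,p):
    F=f(p); v,u=np.mgrid[:d.shape[0],:d.shape[1]]
    c=np.stack([(u-p['cx'])/F*d,(v-p['cy'])/F*d,d],-1)
    return (c-np.array(p['t']))@np.array(p['R'])
def proj(X,p):
    c=np.array(X)@np.array(p['R']).T+np.array(p['t']); return c[...,:2]/c[...,2:]*f(p)+[p['cx'],p['cy']]
def save(n,im): cv2.imwrite('pics/'+n,cv2.cvtColor(im,cv2.COLOR_RGB2BGR))
E
python3 - <<'E'
from h import *
a=grab('scene');b=grab('top')
np.savez('v0.npz',si=a[0],sd=a[1],ti=b[0],td=b[1])
import pickle;pickle.dump((a[2],b[2]),open('p0.pkl','wb'))
save('a.png',a[0]);save('b.png',b[0])
print(a[2],b[2],(a[1]==0).mean(),(b[1]==0).mean());s=bot.sense();print(s['time_s'],s['tcp_rot'],s['ee_pos'])
E
```

```text
pics
{'vfov': 44.48959083472959, 'cx': 251.85073753380988, 'cy': 194.83082021372385, 'R': array([[ 0.70341836,  0.71077202, -0.00239767],
       [ 0.60693862, -0.60240792, -0.51839194],
       [-0.36990286,  0.36319117, -0.85513978]]), 't': array([-0.34634442, -0.37993869,  1.84358874])} {'vfov': 54.39747624168902, 'cx': 254.3126539855553, 'cy': 191.03943293015013, 'R': array([[ 0.00621266, -0.9998838 ,  0.01392091],
       [-0.99610495, -0.00741247, -0.08786342],
       [ 0.0879564 , -0.01332083, -0.99603525]]), 't': array([-0.10146723,  0.59461058,  1.16770904])} 0.0041656494140625 0.0038909912109375
0.1 [[ 9.53320026e-01  3.01961672e-01 -2.75157095e-04]
 [ 3.01961796e-01 -9.53319515e-01  9.88143082e-04]
 [ 3.60687092e-05 -1.02510352e-03 -9.99999474e-01]] [ 0.21129251 -0.66696022  0.21333605]
```

View pics/a.png

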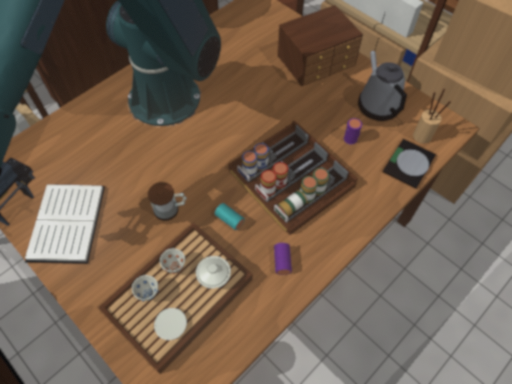

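View pics/b.png

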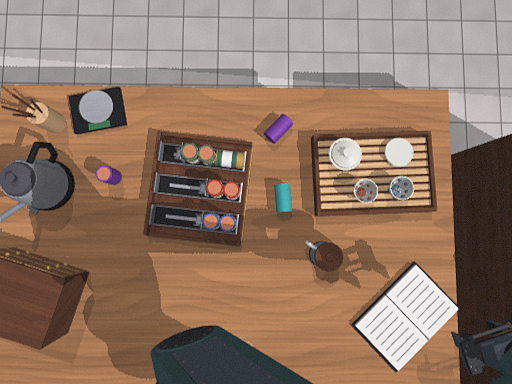

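Scene view: the green lane is at about (300,195), with the lying tin and its white label at (291,204). Top view: the green lane is the row at about 157, with the fallen tin at (232,160) and its two standing tins at (189,152) and (206,154).

Candidates for the tin, in top view:
- Green lying tin (232,160)
- Turquoise lying tin (283,197)
- Purple lying tin (278,128)
- Purple standing tin (108,175)

I choose (232,160) and will check it in a crop.

```bash
cat > m.py <<'E'
from h import *
import pickle
z=np.load('v0.npz');ps,pt=pickle.load(open('p0.pkl','rb'))
T=cloud(z['td'],pt);S=cloud(z['sd'],ps)
E
python3 - <<'E'
from m import *
c=cv2.resize(z['ti'][125:250,140:260],None,fx=6,fy=4.8*1.0,interpolation=cv2.INTER_CUBIC)
c=cv2.resize(z['ti'][128:176,150:256],None,fx=7,fy=7,interpolation=cv2.INTER_CUBIC)
s=cv2.resize(z['si'][145:230,228:358],None,fx=5.7,fy=5.7,interpolation=cv2.INTER_CUBIC)
s=s[:int(264)*2]
w=max(c.shape[1],s.shape[1]);o=np.zeros((c.shape[0]+s.shape[0],w,3),np.uint8)
o[:c.shape[0],:c.shape[1]]=c;o[c.shape[0]:,:s.shape[1]]=s
o=cv2.resize(o,None,fx=.72,fy=.72);print(o.shape);save('c.png',o)
# height columns over stand
for n,C,im in(('top',T,z['ti']),('scene',S,z['si'])):
    hsv=cv2.cvtColor(im,cv2.COLOR_RGB2HSV)
    # tin lids: height 0.112 +-6mm in stand area
    m=(abs(C[...,2]-.112)<.008)&(C[...,0]>.55)&(C[...,0]<1.05)&(C[...,1]>-.1)&(C[...,1]<.4)
    k,l,st,ce=cv2.connectedComponentsWithStats(m.astype(np.uint8))
    for i in range(1,k):
        if st[i,4]>25: P=C[l==i];print(n,ce[i].round(0),st[i,4],P.mean(0).round(4),np.ptp(P,0).round(3))
E
```

```text
(590, 534, 3)
top [198. 152.] 454 [0.7024 0.0735 0.1124] [0.055 0.099 0.013]
top [223. 189.] 457 [ 0.5937 -0.0025  0.1123] [0.053 0.099 0.015]
scene [274. 172.] 341 [ 0.598  -0.0045  0.1128] [0.057 0.102 0.015]
scene [314. 178.] 356 [0.7068 0.072  0.1127] [0.056 0.106 0.015]
```

View pics/c.png

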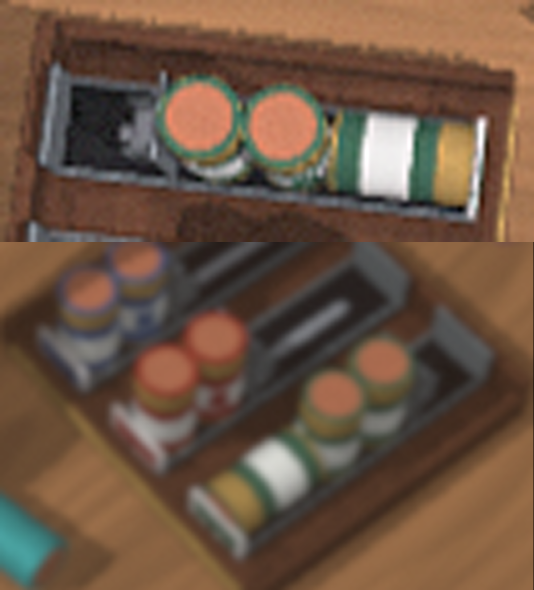

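The crop confirms the fallen tin is green, with its brass lid toward the white front stop (right in top view). Now I'll measure the lane's pose from both views.

```bash
cat >> m.py <<'E'
from scipy.optimize import least_squares
def lane(C,lo,hi):
    m=(abs(C[...,2]-.112)<.006)&(C[...,0]>lo)&(C[...,0]<hi)&(C[...,1]>-.1)&(C[...,1]<.4)
    P=C[m]; xy=P[:,:2].astype(np.float32)
    _,lab,ce=cv2.kmeans(xy,2,None,(3,100,1e-6),5,cv2.KMEANS_PP_CENTERS)
    out=[cv2.minEnclosingCircle(xy[lab[:,0]==i]) for i in(0,1)]
    return ce[np.argsort(ce[:,1])],out,np.median(P[:,2])
E
python3 - <<'E'
from m import *
for n,C in(('top',T),('scene',S)):
    for nm,lo,hi in(('green',.66,.76),('red',.55,.65),('blue',.44,.54)):
        ce,o,zz=lane(C,lo,hi);d=ce[1]-ce[0]
        print(n,nm,ce.round(4).tolist(),'sp',np.linalg.norm(d).round(4),'yaw',np.degrees(np.arctan2(d[1],d[0])).round(2),zz.round(4),[np.round(q[1],4) for q in o])
    # lying tin: ridge
    m=(C[...,2]>.05)&(C[...,2]<.085)&(C[...,0]>.66)&(C[...,0]<.78)&(C[...,1]>-.09)&(C[...,1]<.03)
    P=C[m]; ys=np.arange(-.085,.03,.008)
    for y in ys:
        q=P[abs(P[:,1]-y)<.004]
        if len(q)>3: print(round(y,3),len(q),'x',np.percentile(q[:,0],[3,50,97]).round(4),'ztop',np.percentile(q[:,2],95).round(4))
    # stop top ~z .049, white
    hsv=cv2.cvtColor(z['ti' if n=='top' else 'si'],cv2.COLOR_RGB2HSV)
    m=(hsv[...,1]<60)&(hsv[...,2]>150)&(C[...,2]>.02)&(C[...,2]<.06)&(C[...,0]>.66)&(C[...,0]<.8)&(C[...,1]>-.1)&(C[...,1]<-.02)
    P=C[m]; print('stop',len(P), P[P[:,2]>.04].mean(0).round(4) if len(P) else '',np.percentile(P[:,2],95).round(4), np.percentile(P[:,0],[2,98]).round(4))
    for nm,b in(('counter',(.7,.8,-.3,-.2)),):
        q=C[(C[...,0]>b[0])&(C[...,0]<b[1])&(C[...,1]>b[2])&(C[...,1]<b[3])];print(nm,np.percentile(q[:,2],[10,50,90]).round(4))
E
```

```text
top green [[0.699999988079071, 0.04910000041127205], [0.7050999999046326, 0.09870000183582306]] sp 0.0499 yaw 84.12 0.1127 [np.float64(0.0258), np.float64(0.0252)]
top red [[0.5910999774932861, -0.027300000190734863], [0.5965999960899353, 0.02239999920129776]] sp 0.0501 yaw 83.69 0.1124 [np.float64(0.0252), np.float64(0.0252)]
top blue [[0.4921000003814697, -0.016599999740719795], [0.4975999891757965, 0.03319999948143959]] sp 0.05 yaw 83.72 0.1128 [np.float64(0.0253), np.float64(0.0252)]
-0.061 42 x [0.6674 0.6887 0.7121] ztop 0.0754
-0.053 32 x [0.6651 0.6858 0.712 ] ztop 0.0762
-0.045 48 x [0.665  0.6859 0.7109] ztop 0.0765
-0.037 42 x [0.6684 0.6868 0.7096] ztop 0.0759
-0.029 36 x [0.6681 0.6902 0.715 ] ztop 0.0749
-0.021 46 x [0.669  0.6886 0.7129] ztop 0.0747
-0.013 35 x [0.6681 0.6899 0.7146] ztop 0.0758
-0.005 47 x [0.6708 0.6897 0.7161] ztop 0.0764
0.003 37 x [0.6711 0.6901 0.7167] ztop 0.0758
0.011 43 x [0.6719 0.693  0.7169] ztop 0.0748
0.019 42 x [0.6744 0.6931 0.7163] ztop 0.0754
0.027 18 x [0.6734 0.6873 0.7062] ztop 0.0813
stop 27 [ 0.6879 -0.0616  0.05  ] 0.0566 [0.662
[... 537 characters left out ...]
66)]
-0.069 10 x [0.6744 0.6987 0.7136] ztop 0.0636
-0.061 57 x [0.6674 0.6927 0.714 ] ztop 0.0751
-0.053 37 x [0.6779 0.7032 0.717 ] ztop 0.0784
-0.045 31 x [0.6711 0.6978 0.7152] ztop 0.0785
-0.037 37 x [0.6765 0.7027 0.7178] ztop 0.0771
-0.029 36 x [0.6759 0.7023 0.7183] ztop 0.0769
-0.021 31 x [0.6778 0.704  0.7198] ztop 0.0795
-0.013 35 x [0.6771 0.7007 0.7204] ztop 0.0762
-0.005 32 x [0.6757 0.7066 0.7216] ztop 0.078
0.003 37 x [0.6783 0.7061 0.7228] ztop 0.0778
0.011 30 x [0.6803 0.706  0.7234] ztop 0.0785
0.019 34 x [0.685  0.7075 0.7242] ztop 0.0768
0.027 25 x [0.6826 0.7084 0.718 ] ztop 0.0836
stop 3 [ 0.6823 -0.0637  0.0512] 0.0544 [0.6779 0.6855]
counter [-0.0027  0.0015  0.0479]
```

```bash
cat >> h.py <<'E'
from scipy.spatial.transform import Rotation as Ro
yaw=np.radians(84.0); u=np.array([np.cos(yaw),np.sin(yaw),0]); v=np.array([np.sin(yaw),-np.cos(yaw),0]); ez=np.array([0,0,1.])
F=np.array([.6927,-.0388,.024])
def L(x,y,z): return F+(x+.106)*u-y*v+z*ez   # lane coords (floor z=0)
def tool(t,sg=1):   # t deg: tool z tilt from down toward +u ; y=sg*v
    t=np.radians(t); zz=np.sin(t)*u-np.cos(t)*ez; y=sg*v; return np.stack([np.cross(y,zz),y,zz],1)
def q456(R,q1,q23):
    B=Ro.from_euler('ZY',[q1,q23],degrees=True).as_matrix(); return Ro.from_matrix(B.T@R).as_euler('ZYZ',degrees=True)-[0,0,90]
def delta(pos,R,s=None):
    s=s or bot.sense(); R0=np.array(s['tcp_rot']); return np.r_[R0.T@(np.array(pos)-s['ee_pos']),Ro.from_matrix(R0.T@R).as_rotvec()].round(4).tolist()
E
python3 - <<'E'
from m import *
for n,a in(('gaiwan',(345,150)),('mug',(326,256)),('cupbr',(365,190)),('stand front corner',(250,140))): print(n,T[a[1],a[0]].round(3))
for t in(60,0,-30):
  for sg in(1,-1):
    print(t,sg,[q456(tool(t,sg),q1,q23).round(0).tolist() for q1,q23 in((-25,115),(-5,115),(5,125))])
print('start',q456(np.array(bot.sense()['tcp_rot']),-74.33,121.07))
G=L(-.108,0,.036);print('G',G)
for sg in(1,-1):
  R=tool(60,sg); print(sg,delta(G+.019*R[:,2]-.15*R[:,2]+[0,0,.08],R))
E
```

```text
gaiwan [ 0.712 -0.366  0.122]
mug [ 0.399 -0.305  0.127]
cupbr [ 0.599 -0.446  0.05 ]
stand front corner [ 0.767 -0.082  0.   ]
60 1 [[55.0, 93.0, -31.0], [63.0, 77.0, -22.0], [70.0, 65.0, -27.0]]
60 -1 [[55.0, 93.0, -211.0], [63.0, 77.0, -202.0], [70.0, 65.0, -207.0]]
0 1 [[0.0, 65.0, -19.0], [0.0, 65.0, 1.0], [-0.0, 55.0, 11.0]]
0 -1 [[0.0, 65.0, -199.0], [-0.0, 65.0, -179.0], [0.0, 55.0, -169.0]]
-30 1 [[-33.0, 59.0, -3.0], [-32.0, 69.0, 14.0], [-33.0, 65.0, 28.0]]
-30 -1 [[-33.0, 59.0, -183.0], [-32.0, 69.0, -166.0], [-33.0, 65.0, -152.0]]
start [ 1.31256706e-04  5.89887704e+01 -1.90554004e+00]
G [ 0.69249094 -0.04078904  0.06      ]
1 [0.6024, -0.3476, 0.0082, 0.6035, 0.9224, -1.0471]
-1 [0.6024, -0.3476, 0.0082, 1.0224, -0.6689, 1.7723]
```

Run:
```python
from h import *
G=L(-.108,0,.036);R=tool(60);print(delta(G-.131*R[:,2]+[0,0,.18],R))
```

```text
[0.6024, -0.3478, -0.0918, 0.6035, 0.9224, -1.0471]
```

Request:
{"name": "carry_out", "arguments": {
  "deltas": [
    [[0.03,-0.02,-0.05,0,0,0,0.07],[0.08,-0.05,-0.09,0.05,0.08,-0.09,0.07],[0.15,-0.09,-0.13,0.13,0.2,-0.22,0.07],[0.22,-0.13,-0.14,0.2,0.3,-0.34,0.07],[0.29,-0.17,-0.14,0.27,0.41,-0.47,0.07],[0.36,-0.21,-0.14,0.34,0.52,-0.59,0.07],[0.43,-0.25,-0.14,0.41,0.63,-0.71,0.07],[0.43,-0.25,-0.14,0.41,0.63,-0.71,0.07]]
  ]
}}

```text
time_s: 0.9
ee_pos: [0.4531, -0.3995, 0.3449]
tcp_rot: [[0.417, 0.885, 0.208], [0.627, -0.446, 0.639], [0.658, -0.136, -0.741]]
wrist_force: [0.3, -0.5, -0.9]
gripper_width: 0.763
gripper_force: 0.0
```

Run:
```python
from h import *
s=bot.sense();print(s['time_s'],s['joint_pos'],s['ee_pos'],s['wrist_force'],s['gripper_width'])
G=L(-.108,0,.036);R=tool(60);print(delta(G-.131*R[:,2]+[0,0,.12],R))
```

```text
0.9 [-57.10494854  17.82586102  97.79569272  31.50717446  93.51324146
 -33.81271473] [ 0.4530822  -0.39945648  0.344888  ] [ 0.28540618 -0.51812731 -0.91240459] 0.7626216560940331
[0.1836, 0.1053, 0.278, 0.1956, 0.2924, -0.3337]
```

Request:
{"name": "carry_out", "arguments": {
  "deltas": [
    [[0.03,0.017,0.045,0.03,0.05,-0.055,0.07],[0.06,0.034,0.09,0.065,0.1,-0.11,0.07],[0.09,0.052,0.138,0.1,0.15,-0.17,0.07],[0.12,0.07,0.185,0.13,0.2,-0.22,0.07],[0.15,0.088,0.23,0.16,0.25,-0.28,0.07],[0.18,0.105,0.278,0.195,0.292,-0.333,0.07],[0.18,0.105,0.278,0.195,0.292,-0.333,0.07],[0.18,0.105,0.278,0.195,0.292,-0.333,0.07]]
  ]
}}

```text
time_s: 1.7
ee_pos: [0.6798, -0.1539, 0.2384]
tcp_rot: [[0.058, 0.994, 0.088], [0.499, -0.105, 0.86], [0.865, -0.006, -0.502]]
wrist_force: [-2.6, 0.4, 0.7]
gripper_width: 0.768
gripper_force: 0.0
```

Run:
```python
from h import *
import pickle
s=bot.sense();print(s['time_s'],s['joint_pos'],s['ee_pos'],s['tcp_rot'],s['wrist_force'],s['gripper_width'])
G=L(-.108,0,.036);R=tool(60);print(delta(G-.131*R[:,2]+[0,0,.12],R))
# kinematics fit
D=[([-74.33,21.709,99.362,0,58.929,-1.908],[.21129,-.66696,.21334]),([-57.105,17.826,97.796,31.507,93.513,-33.813],[.45308,-.39946,.34489]),(list(s['joint_pos']),list(s['ee_pos']))]
def fk(q,k):
    h,a,l2,l3,w,b=k;q=np.radians(q)
    E=lambda s,x:Ro.from_euler(s,x).as_matrix()
    A=E('Z',[q[0]]).reshape(3,3);B=A@E('Y',[q[1]]).reshape(3,3);C=B@E('Y',[q[2]]).reshape(3,3);Dm=C@E('Z',[q[3]]).reshape(3,3)@E('Y',[q[4]]).reshape(3,3)
    wc=A@[a,0,h]+B@[0,0,l2]+C@[b,0,l3]
    return wc+Dm@[0,0,w],wc
r=least_squares=__import__('scipy.optimize',fromlist=['x']).least_squares(lambda k:np.concatenate([fk(q,k)[0]-p for q,p in D]),[.4,0,.5,.5,.25,0])
print(r.x.round(4),np.abs(r.fun).max());print('wc now',fk(D[-1][0],r.x)[1])
a=grab('wrist');save('w.png',a[0]);pickle.dump(a,open('w0.pkl','wb'))
```

```text
1.7 [-32.16190517  33.96020978  93.68863532  50.81151362  89.84129257
 -44.39092459] [ 0.67981371 -0.15387809  0.2383787 ] [[ 0.05802531  0.99445526  0.08770289]
 [ 0.49866162 -0.10497807  0.86041629]
 [ 0.86485239 -0.00619186 -0.50198806]] [-2.55652423  0.39241702  0.65908828] 0.7680103918117561
[0.0063, 0.0007, -0.0033, -0.0027, 0.0023, -0.0056]
[0.4406 0.0197 0.8552 0.6824 0.3029 0.4313] 0.022778029498364383
wc now [ 0.6554722  -0.41216449  0.39158886]
```

View pics/w.png

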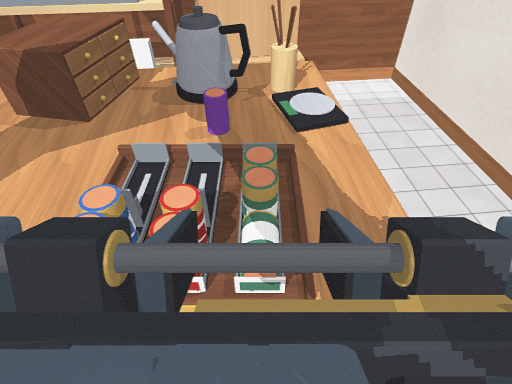

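Wrist view: the green lane is ahead at about (260,240), its white stop at (260,285), the lying tin's label at (261,232) and the fingertips at (175,240) and (345,240). So the tin is well centred. I'll refine the lane position from the wrist depth, in the robot's own frame.

Run:
```python
from h import *
import pickle
im,d,p=pickle.load(open('w0.pkl','rb'));C=cloud(d,p)
M=np.stack([(C-F)@u-.106,-(C-F)@v,C[...,2]-.024],-1)  # lane coords by F guess
ok=(d>.05)
m=ok&(abs(M[...,0]+.0)<.12)&(abs(M[...,1])<.035)&(M[...,2]>.080)&(M[...,2]<.096)
print('lids',m.sum()); P=M[m]
for lo,hi in((-.05,.007),(.007,.06)):
    q=P[(P[:,0]>lo)&(P[:,0]<hi)]; print(len(q),q.mean(0).round(4),np.percentile(q,[2,98],axis=0).round(4).tolist())
m=ok&(abs(M[...,1])<.045)&(M[...,0]>-.15)&(M[...,0]<-.03)&(M[...,2]>-.01)&(M[...,2]<.07)
P=M[m]
for x in np.arange(-.14,-.035,.008):
    q=P[abs(P[:,0]-x)<.004]
    if len(q)>5:
        t=q[q[:,2]>.03]; print(round(x,3),len(q),'ztop',np.percentile(q[:,2],97).round(4),'y>30mm',np.percentile(t[:,1],[3,97]).round(4) if len(t)>5 else '')
m=ok&(abs(M[...,1]-.1)<.045)&(M[...,0]>-.15)&(M[...,0]<-.05)&(M[...,2]>.08)&(M[...,2]<.1)
if m.sum()>5: print('red lid',M[m].mean(0),np.percentile(M[m],[2,98],axis=0).round(3).tolist())
s=bot.sense()
R=tool(55);G=L(-.112,0,.036);print(delta(G-.081*R[:,2]+[0,0,.04],R))
```

```text
lids 1510
873 [-0.0218 -0.0005  0.0876] [[-0.0416, -0.0232, 0.0807], [0.004, 0.0221, 0.0896]]
637 [ 0.0295 -0.0004  0.088 ] [[0.0097, -0.0228, 0.0819], [0.0547, 0.0221, 0.0896]]
-0.14 359 ztop -0.0044 y>30mm 
-0.132 1194 ztop 0.0321 y>30mm [-0.023   0.0225]
-0.124 109 ztop -0.0046 y>30mm 
-0.116 114 ztop 0.0083 y>30mm 
-0.108 99 ztop -0.0007 y>30mm 
-0.092 141 ztop 0.0508 y>30mm [-0.0168  0.0169]
-0.084 175 ztop 0.0508 y>30mm [-0.0224  0.0214]
-0.076 173 ztop 0.0512 y>30mm [-0.0228  0.0218]
-0.068 166 ztop 0.0509 y>30mm [-0.0232  0.0223]
-0.06 172 ztop 0.0504 y>30mm [-0.0222  0.021 ]
-0.052 241 ztop 0.0502 y>30mm [-0.0225  0.0218]
-0.044 353 ztop 0.0687 y>30mm [-0.0212  0.0207]
-0.036 332 ztop 0.0684 y>30mm [-0.0195  0.019 ]
red lid [-0.07338618  0.10279143  0.08812873] [[-0.111, 0.076, 0.082], [-0.051, 0.123, 0.09]]
[-0.0576, 0.002, 0.0861, -0.0017, -0.0843, -0.0052]
```

Request:
{"name": "carry_out", "arguments": {
  "deltas": [
    [[-0.014,0.001,0.022,0,-0.021,-0.001,0.064],[-0.029,0.001,0.043,-0.001,-0.042,-0.003,0.064],[-0.043,0.002,0.065,-0.001,-0.063,-0.004,0.064],[-0.058,0.002,0.086,-0.002,-0.084,-0.005,0.064],[-0.058,0.002,0.086,-0.002,-0.084,-0.005,0.064],[-0.058,0.002,0.086,-0.002,-0.084,-0.005,0.064],[-0.058,0.002,0.086,-0.002,-0.084,-0.005,0.064],[-0.058,0.002,0.086,-0.002,-0.084,-0.005,0.064]]
  ]
}}

```text
time_s: 2.55
ee_pos: [0.6855, -0.1146, 0.149]
tcp_rot: [[0.059, 0.994, 0.091], [0.571, -0.109, 0.814], [0.819, 0.004, -0.574]]
wrist_force: [-0.0, -0.6, -0.2]
gripper_width: 0.702
gripper_force: 0.0
```

Run:
```python
from h import *
s=bot.sense();print(s['joint_pos'],s['ee_pos'],s['wrist_force'],s['gripper_width'])
R=tool(55);G=L(-.112,0,.036);print(delta(G-.051*R[:,2],R),delta(G+.019*R[:,2],R))
a=grab('scene');c=cv2.resize(a[0][60:300,110:370],None,fx=2.3,fy=2.3);save('s1.png',c)
```

```text
[-28.56264855  37.61338188  96.63242281  50.40715195  79.66335358
 -47.8618966 ] [ 0.68547065 -0.11464485  0.14903334] [-0.02007378 -0.64651288 -0.19147722] 0.7017677548379079
[-0.0326, -0.0011, 0.0576, 0.0056, 0.0009, 0.0007] [-0.0326, -0.0015, 0.1276, 0.0056, 0.0009, 0.0007]
```

View pics/s1.png

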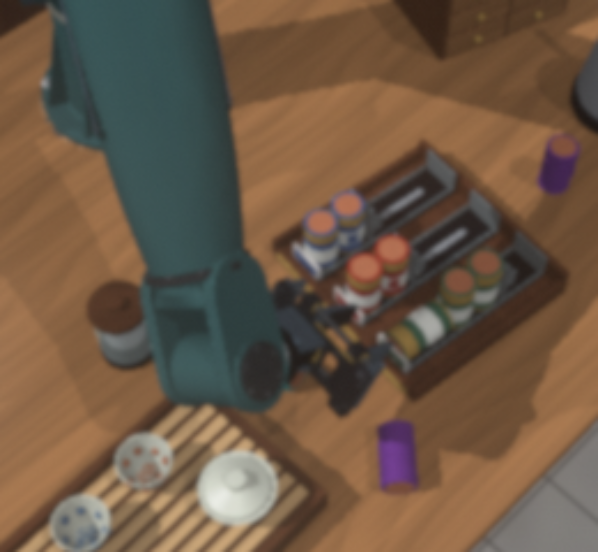

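Scene crop: the gripper stands in front of the green lane at about (360,370). The wrist housing, near (220,380), is clear of the mug (120,320) and gaiwan (237,488). I'll go in to the grasp.

Request:
{"name": "carry_out", "arguments": {
  "deltas": [
    [[-0.011,0,0.019,0.002,0,0,0.064],[-0.022,-0.001,0.038,0.004,0,0,0.064],[-0.033,-0.001,0.057,0.006,0.001,0,0.064],[-0.033,-0.001,0.075,0.006,0.001,0,0.064],[-0.033,-0.001,0.095,0.006,0.001,0,0.064],[-0.033,-0.001,0.112,0.006,0.001,0,0.064],[-0.033,-0.001,0.127,0.006,0.001,0,0.064],[-0.033,-0.001,0.127,0.006,0.001,0,0.064]]
  ]
}}

```text
time_s: 3.4
ee_pos: [0.6929, -0.0269, 0.0468]
tcp_rot: [[0.06, 0.995, 0.082], [0.57, -0.101, 0.816], [0.82, -0.003, -0.573]]
wrist_force: [-1.1, 0.1, -0.7]
gripper_width: 0.701
gripper_force: 0.0
```

Run:
```python
from h import *
s=bot.sense();print(s['joint_pos'],s['ee_pos'],s['wrist_force'],s['gripper_width'])
R=tool(55);G=L(-.112,0,.036);print(delta(G+.019*R[:,2],R))
```

```text
[-22.01068958  44.64553454  98.70137306  56.19989518  71.19815995
 -52.56392081] [ 0.69292441 -0.02693804  0.04679042] [-1.10818004  0.07527195 -0.6786592 ] 0.7012047143862852
[0.0006, 0.001, -0.0032, -0.0042, -0.0008, -0.0004]
```

Request:
{"name": "carry_out", "arguments": {
  "deltas": [
    [[0,0.001,-0.003,-0.004,0,0,0.064],[0,0.001,-0.003,-0.004,0,0,0.064],[0,0.001,-0.003,-0.004,0,0,0.045],[0,0.001,-0.003,-0.004,0,0,0.045],[0,0.001,-0.003,-0.004,0,0,0.045],[0,0.001,-0.003,-0.004,0,0,0.045],[0,0.001,-0.003,-0.004,0,0,0.045],[0,0.001,-0.003,-0.004,0,0,0.045]]
  ],
  "newtons": 25
}}

```text
time_s: 4.2
ee_pos: [0.6944, -0.032, 0.0499]
tcp_rot: [[0.06, 0.994, 0.088], [0.57, -0.107, 0.814], [0.819, 0.002, -0.573]]
wrist_force: [-2.4, -5.7, 3.8]
gripper_width: 0.546
gripper_force: 25.0
```

Gripped at about 50 mm. I'll record the tin-in-tool transform and plan the lift-and-turn in tin coordinates.

```bash
cat >> h.py <<'E'
def tin(th,cx,cz,y=0):   # th 0 lying lid front .. 90 upright; foot centre lane cx,cz
    t=np.radians(th); a=-np.cos(t)*u+np.sin(t)*ez; M=np.eye(4); M[:3,:3]=np.stack([np.cross(v,a),v,a],1); M[:3,3]=L(cx,y,cz); return M
def cur(s=None):
    s=s or bot.sense(); M=np.eye(4);M[:3,:3]=s['tcp_rot'];M[:3,3]=s['ee_pos'];return M
def rows(W,s=None,TT=None):
    TT=np.load('TT.npy') if TT is None else TT
    C=cur(s)
    for w in W:
        D=np.linalg.inv(C)@tin(*w)@np.linalg.inv(TT)
        print(w,np.r_[D[:3,3].round(3),Ro.from_matrix(D[:3,:3]).as_rotvec().round(3)].tolist())
def where():
    M=cur()@np.load('TT.npy'); a=M[:3,2]; d=M[:3,3]-F
    print('tin th %.1f lean_y %.1f foot x %.4f y %.4f z %.4f'%(np.degrees(np.arctan2(a[2],-a@u)),np.degrees(np.arcsin(-a@v)),d@u-.106,-d@v,d[2]))
E
python3 - <<'E'
from h import *
s=bot.sense();print(s['wrist_force'],s['joint_pos'])
TT=np.linalg.inv(cur(s))@tin(0,-.043,.025); np.save('TT.npy',TT); print(TT.round(3))
g=cur(s)[:3,3]-.019*cur(s)[:3,2]-F; print('grasp lane',g@u-.106,-g@v,g[2])
rows([(0,-.044,.031),(0,-.044,.038),(0,-.044,.046),(0,-.044,.055),(2,-.045,.059),(5,-.047,.059),(10,-.049,.059),(15,-.051,.058)],s)
E
```

```text
[-2.38127389 -5.7312814   3.81210515] [-22.3764164   44.43343589  98.59184793  56.16019801  71.29416849
 -52.54169189]
[[-0.819 -0.    -0.573  0.031]
 [-0.002  1.     0.002 -0.001]
 [ 0.573  0.003 -0.819  0.046]
 [ 0.     0.     0.     1.   ]]
grasp lane -0.11465653811513599 -0.0009706667926490229 0.03682097790367655
(0, -0.044, 0.031) [0.004, 0.0, -0.004, 0.0, -0.0, -0.0]
(0, -0.044, 0.038) [0.01, 0.0, -0.008, 0.0, -0.0, -0.0]
(0, -0.044, 0.046) [0.017, 0.0, -0.013, 0.0, -0.0, -0.0]
(0, -0.044, 0.055) [0.024, 0.0, -0.018, 0.0, -0.0, -0.0]
(2, -0.045, 0.059) [0.028, 0.0, -0.022, 0.0, -0.035, -0.0]
(5, -0.047, 0.059) [0.03, 0.0, -0.025, 0.0, -0.087, -0.0]
(10, -0.049, 0.059) [0.033, 0.0, -0.029, 0.0, -0.175, -0.0]
(15, -0.051, 0.058) [0.036, 0.0, -0.032, 0.0, -0.262, -0.001]
```

Request:
{"name": "carry_out", "arguments": {
  "deltas": [
    [[0.004,0,-0.003,0,0,0,0.045],[0.01,0,-0.007,0,0,0,0.045],[0.017,0,-0.012,0,0,0,0.045],[0.024,0,-0.017,0,0,0,0.045],[0.028,0,-0.022,0,-0.035,0,0.045],[0.03,0,-0.025,0,-0.087,0,0.045],[0.033,0,-0.029,0,-0.175,0,0.045],[0.036,0,-0.032,0,-0.262,0,0.045]]
  ]
}}

```text
time_s: 5.0
ee_pos: [0.694, -0.0377, 0.0985]
tcp_rot: [[0.081, 0.994, 0.07], [0.765, -0.107, 0.635], [0.639, 0.003, -0.769]]
wrist_force: [-0.4, -3.2, -1.3]
gripper_width: 0.544
gripper_force: 25.0
```

Run:
```python
from h import *
s=bot.sense();print(s['wrist_force'],s['gripper_width'],s['time_s']);where()
rows([(20,-.054,.058),(26,-.056,.056),(32,-.058,.054),(38,-.060,.052),(44,-.062,.049),(50,-.064,.046),(56,-.066,.042),(62,-.067,.039)],s)
```

```text
[-0.40979881 -3.18567642 -1.31587449] 0.5441546215525865 5.0
tin th 15.3 lean_y 0.1 foot x -0.0509 y -0.0002 z 0.0589
(20, -0.054, 0.058) [0.001, -0.0, -0.004, 0.001, -0.082, -0.001]
(26, -0.056, 0.056) [0.003, -0.0, -0.006, 0.001, -0.187, -0.001]
(32, -0.058, 0.054) [0.006, -0.0, -0.008, 0.001, -0.292, -0.001]
(38, -0.06, 0.052) [0.009, -0.0, -0.009, 0.001, -0.397, -0.002]
(44, -0.062, 0.049) [0.011, -0.0, -0.009, 0.001, -0.501, -0.002]
(50, -0.064, 0.046) [0.014, -0.0, -0.008, 0.001, -0.606, -0.002]
(56, -0.066, 0.042) [0.016, -0.0, -0.006, 0.001, -0.711, -0.003]
(62, -0.067, 0.039) [0.019, -0.0, -0.003, 0.001, -0.815, -0.003]
```

Request:
{"name": "carry_out", "arguments": {
  "deltas": [
    [[0.001,0,-0.004,0.001,-0.082,-0.001,0.045],[0.003,0,-0.006,0.001,-0.187,-0.001,0.045],[0.006,0,-0.008,0.001,-0.292,-0.001,0.045],[0.009,0,-0.009,0.001,-0.397,-0.002,0.045],[0.011,0,-0.009,0.001,-0.501,-0.002,0.045],[0.014,0,-0.008,0.001,-0.606,-0.002,0.045],[0.016,0,-0.006,0.001,-0.711,-0.003,0.045],[0.019,0,-0.003,0.001,-0.815,-0.003,0.045]]
  ]
}}

```text
time_s: 5.8
ee_pos: [0.6955, -0.0244, 0.1137]
tcp_rot: [[0.103, 0.995, -0.008], [0.987, -0.103, -0.121], [-0.121, 0.005, -0.993]]
wrist_force: [-1.1, -1.9, -2.4]
gripper_width: 0.542
gripper_force: 25.0
```

Run:
```python
from h import *
s=bot.sense();print(s['wrist_force'],s['gripper_width'],s['time_s'],s['joint_pos'].round(0) if hasattr(s['joint_pos'],'round') else s['joint_pos']);where()
rows([(68,-.070,.037),(74,-.071,.034),(80,-.072,.031),(85,-.073,.028),(90,-.074,.026),(90,-.075,.024),(90,-.076,.022),(90,-.077,.02)],s)
a=grab('scene');c=cv2.resize(a[0][90:260,200:380],None,fx=3,fy=3,interpolation=cv2.INTER_CUBIC);save('s2.png',c)
```

```text
[-1.13286139 -1.94280369 -2.36906304] 0.5418970473447995 5.8 [ -1.  29. 102.  -9.  50.  11.]
tin th 62.0 lean_y 0.1 foot x -0.0658 y -0.0003 z 0.0398
(68, -0.07, 0.037) [0.001, -0.0, 0.0, 0.002, -0.105, -0.0]
(74, -0.071, 0.034) [0.006, -0.0, 0.001, 0.002, -0.21, -0.0]
(80, -0.072, 0.031) [0.011, -0.0, 0.002, 0.002, -0.315, -0.001]
(85, -0.073, 0.028) [0.015, -0.0, 0.004, 0.002, -0.402, -0.001]
(90, -0.074, 0.026) [0.019, -0.0, 0.005, 0.002, -0.489, -0.001]
(90, -0.075, 0.024) [0.018, -0.0, 0.007, 0.002, -0.489, -0.001]
(90, -0.076, 0.022) [0.018, -0.0, 0.01, 0.002, -0.489, -0.001]
(90, -0.077, 0.02) [0.017, -0.0, 0.012, 0.002, -0.489, -0.001]
```

View pics/s2.png

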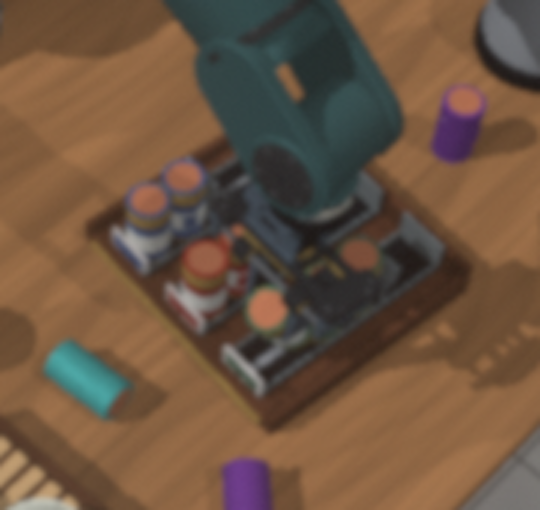

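Scene crop: the tin's lid (268,310) is turning up over the lane. A green tin behind it (360,255) and the red and blue tins are still upright. I'll finish the turn.

Request:
{"name": "carry_out", "arguments": {
  "deltas": [
    [[0.001,0,0,0.002,-0.105,0,0.045],[0.006,0,0.001,0.002,-0.21,0,0.045],[0.011,0,0.002,0.002,-0.315,-0.001,0.045],[0.015,0,0.004,0.002,-0.402,-0.001,0.045],[0.019,0,0.005,0.002,-0.489,-0.001,0.045],[0.018,0,0.007,0.002,-0.489,-0.001,0.045],[0.018,0,0.01,0.002,-0.489,-0.001,0.045],[0.017,0,0.012,0.002,-0.489,-0.001,0.045]]
  ]
}}

```text
time_s: 6.65
ee_pos: [0.6965, -0.0097, 0.0982]
tcp_rot: [[0.085, 0.995, -0.06], [0.819, -0.104, -0.564], [-0.567, -0.001, -0.824]]
wrist_force: [0.1, -1.2, -0.9]
gripper_width: 0.544
gripper_force: 25.0
```

Run:
```python
from h import *
s=bot.sense();print(s['wrist_force'],s['gripper_width'],s['time_s'],np.round(s['joint_pos']));where()
rows([(90,-.079,.018),(90,-.082,.016),(90,-.086,.014),(90,-.09,.012),(90,-.094,.01),(90,-.098,.008),(90,-.101,.007),(90,-.103,.006)],s)
a=grab('scene');b=grab('top')
# tin1 tilt check: brass/label side silhouettes, lid height in both views
for n,(im,d,p) in(('scene',a),('top',b)):
    C=cloud(d,p);M=np.stack([(C-F)@u-.106,-(C-F)@v,C[...,2]-.024],-1)
    m=(d>0)&(abs(M[...,1])<.035)&(M[...,0]>-.13)&(M[...,0]<-.045)&(M[...,2]>.095)&(M[...,2]<.125)
    P=M[m]
    if len(P)>20:
        k=np.c_[P[:,:2]-P[:,:2].mean(0),np.ones(len(P))];c=np.linalg.lstsq(k,P[:,2],rcond=None)[0];print(n,len(P),P.mean(0).round(4),np.percentile(P,[2,98],axis=0).round(3).tolist(),'slope deg',np.degrees(c[:2]).round(1))
o=np.concatenate([cv2.resize(a[0][110:235,230:350],None,fx=4,fy=4,interpolation=cv2.INTER_CUBIC)[:, :],],1);save('s3.png',o)
```

```text
[ 0.08584072 -1.15984895 -0.93923272] 0.5443273739443284 6.65 [  9.  35.  98. -38.  63.  38.]
tin th 89.6 lean_y -0.2 foot x -0.0771 y 0.0005 z 0.0181
(90, -0.079, 0.018) [-0.001, 0.0, 0.001, -0.003, -0.008, 0.001]
(90, -0.082, 0.016) [-0.002, 0.0, 0.004, -0.003, -0.008, 0.001]
(90, -0.086, 0.014) [-0.005, 0.0, 0.008, -0.003, -0.008, 0.001]
(90, -0.09, 0.012) [-0.007, 0.0, 0.012, -0.003, -0.008, 0.001]
(90, -0.094, 0.01) [-0.009, 0.0, 0.016, -0.003, -0.008, 0.001]
(90, -0.098, 0.008) [-0.011, 0.0, 0.02, -0.003, -0.008, 0.001]
(90, -0.101, 0.007) [-0.013, 0.0, 0.022, -0.003, -0.008, 0.001]
(90, -0.103, 0.006) [-0.014, 0.0, 0.024, -0.003, -0.008, 0.001]
scene 273 [-0.0776 -0.      0.1065] [[-0.103, -0.034, 0.097], [-0.052, 0.031, 0.123]] slope deg [9.3 0.7]
top 302 [-0.0773 -0.0005  0.1058] [[-0.102, -0.032, 0.097], [-0.055, 0.032, 0.124]] slope deg [ 6.7 -0.7]
```

View pics/s3.png

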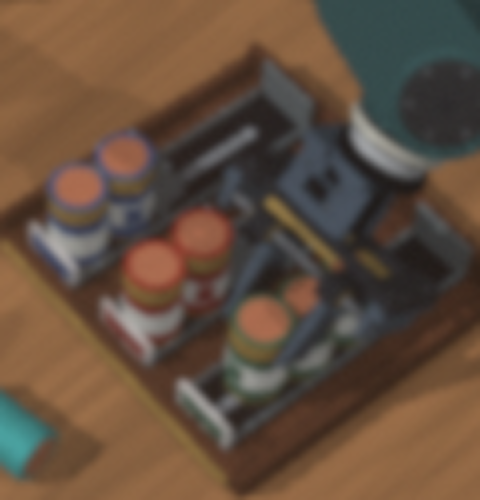

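Scene crop: the tin is upright in the green lane, lid at (263,322), with the next green lid behind it at (302,290). Lid height is 0.1065, as predicted. Next I'll take it forward and down.

Request:
{"name": "carry_out", "arguments": {
  "deltas": [
    [[-0.001,0,0.001,-0.003,-0.008,0.001,0.045],[-0.002,0,0.004,-0.003,-0.008,0.001,0.045],[-0.005,0,0.008,-0.003,-0.008,0.001,0.045],[-0.007,0,0.012,-0.003,-0.008,0.001,0.045],[-0.009,0,0.016,-0.003,-0.008,0.001,0.045],[-0.011,0,0.02,-0.003,-0.008,0.001,0.045],[-0.013,0,0.022,-0.003,-0.008,0.001,0.045],[-0.014,0,0.024,-0.003,-0.008,0.001,0.045]]
  ]
}}

```text
time_s: 7.55
ee_pos: [0.6939, -0.0345, 0.0862]
tcp_rot: [[0.085, 0.995, -0.057], [0.813, -0.102, -0.573], [-0.576, 0.002, -0.817]]
wrist_force: [0.3, -0.8, -1.3]
gripper_width: 0.54
gripper_force: 25.0
```

Run:
```python
from h import *
s=bot.sense();print(s['wrist_force'],s['time_s']);where()
for n in('scene','top'):
    im,d,p=grab(n);C=cloud(d,p);M=np.stack([(C-F)@u-.106,-(C-F)@v,C[...,2]-.024],-1)
    m=(d>0)&(np.hypot(M[...,1],M[...,0]+.103)<.019)&(abs(M[...,2]-.094)<.006)
    P=M[m];k=np.c_[P[:,:2]-P[:,:2].mean(0),np.ones(len(P))];c=np.linalg.lstsq(k,P[:,2],rcond=None)[0];print(n,len(P),P.mean(0).round(4),P.std(0).round(4),'slope deg',np.degrees(c[:2]).round(1))
    m=(d>0)&(abs(M[...,1])<.03)&(abs(M[...,2]-.088)<.006)&(M[...,0]>-.075)&(M[...,0]<.07);print('others',m.sum(),np.percentile(M[m],[2,98],axis=0).round(3).tolist())
rows([(90,-.104,.004),(90,-.105,.003),(90,-.105,.002),(90,-.105,.001),(90,-.105,.0)],s)
```

```text
[ 0.33072913 -0.82951993 -1.30618124] 7.55
tin th 90.2 lean_y -0.0 foot x -0.1027 y 0.0003 z 0.0061
scene 97 [-0.1034 -0.0002  0.0936] [0.0097 0.0097 0.0023] slope deg [-3.1 -0.9]
others 91 [[-0.074, -0.012, 0.084], [0.021, 0.025, 0.094]]
top 125 [-0.103   0.0003  0.0932] [0.0096 0.0093 0.002 ] slope deg [-0.7  0.1]
others 50 [[-0.075, -0.025, 0.083], [-0.055, 0.015, 0.093]]
(90, -0.104, 0.004) [0.0, 0.0, 0.003, 0.0, 0.003, 0.001]
(90, -0.105, 0.003) [-0.0, 0.0, 0.004, 0.0, 0.003, 0.001]
(90, -0.105, 0.002) [0.0, 0.0, 0.005, 0.0, 0.003, 0.001]
(90, -0.105, 0.001) [0.001, 0.0, 0.006, 0.0, 0.003, 0.001]
(90, -0.105, 0.0) [0.002, 0.0, 0.006, 0.0, 0.003, 0.001]
```

Request:
{"name": "carry_out", "arguments": {
  "deltas": [
    [[0,0,0.002,0,0.001,0,0.045],[0,0,0.003,0,0.001,0,0.045],[0,0,0.004,0,0.001,0,0.045],[0,0,0.005,0,0.001,0,0.045],[0.001,0,0.0055,0,0.001,0,0.045],[0.001,0,0.006,0,0.001,0,0.045],[0.001,0,0.006,0,0.001,0,0.045],[0.001,0,0.006,0,0.001,0,0.045]]
  ]
}}

```text
time_s: 8.45
ee_pos: [0.6941, -0.0364, 0.0819]
tcp_rot: [[0.085, 0.995, -0.057], [0.813, -0.102, -0.573], [-0.576, 0.003, -0.818]]
wrist_force: [-3.1, 7.3, 11.2]
gripper_width: 0.54
gripper_force: 25.0
```

Run:
```python
from h import *
s=bot.sense();print(s['wrist_force'],s['time_s']);where()
rows([(90,-.105,.0),(90,-.105,-.001),(90,-.105,-.002)],s)
```

```text
[-3.07436914  7.34175057 11.22318023] 8.45
tin th 90.1 lean_y 0.0 foot x -0.1046 y -0.0002 z 0.0019
(90, -0.105, 0.0) [0.001, -0.0, 0.002, 0.001, 0.003, 0.0]
(90, -0.105, -0.001) [0.001, -0.0, 0.003, 0.001, 0.003, 0.0]
(90, -0.105, -0.002) [0.002, -0.0, 0.003, 0.001, 0.003, 0.0]
```

Contact with the floor and stop: 11 N up and 7 N back. I'll ease off about 1.5 mm, then open slowly.

Request:
{"name": "carry_out", "arguments": {
  "deltas": [
    [[0,0,-0.0008,0,0,0,0.045],[0,0,-0.0012,0,0,0,0.045],[0,0,-0.0012,0,0,0,0.045],[0,0,-0.0012,0,0,0,0.045],[0,0,-0.0012,0,0,0,0.045],[0,0,-0.0012,0,0,0,0.045],[0,0,-0.0012,0,0,0,0.045],[0,0,-0.0012,0,0,0,0.045]]
  ],
  "newtons": 12
}}

```text
time_s: 9.25
ee_pos: [0.6938, -0.0362, 0.0819]
tcp_rot: [[0.085, 0.995, -0.057], [0.814, -0.102, -0.572], [-0.575, 0.002, -0.818]]
wrist_force: [4.0, -1.9, 4.3]
gripper_width: 0.546
gripper_force: 12.0
```

Request:
{"name": "carry_out", "arguments": {
  "deltas": [
    [[0,0,-0.0012,0,0,0,0.05],[0,0,-0.0012,0,0,0,0.052],[0,0,-0.0012,0,0,0,0.054],[0,0,-0.0012,0,0,0,0.056],[0,0,-0.0012,0,0,0,0.059],[0,0,-0.0012,0,0,0,0.062],[0,0,-0.0012,0,0,0,0.065],[0,0,-0.0012,0,0,0,0.065]]
  ]
}}

```text
time_s: 10.05
ee_pos: [0.6938, -0.0354, 0.0828]
tcp_rot: [[0.085, 0.995, -0.057], [0.814, -0.102, -0.572], [-0.575, 0.002, -0.818]]
wrist_force: [0.1, -0.2, -0.3]
gripper_width: 0.712
gripper_force: 0.0
```

Run:
```python
from h import *
s=bot.sense();print(s['wrist_force'],s['time_s'],s['gripper_width']);
for n in('scene','top'):
    im,d,p=grab(n);C=cloud(d,p);M=np.stack([(C-F)@u-.106,-(C-F)@v,C[...,2]-.024],-1)
    m=(d>0)&(np.hypot(M[...,1],M[...,0]+.106)<.019)&(abs(M[...,2]-.088)<.008)
    P=M[m];k=np.c_[P[:,:2]-P[:,:2].mean(0),np.ones(len(P))];c=np.linalg.lstsq(k,P[:,2],rcond=None)[0];print(n,len(P),P.mean(0).round(4),'slope deg',np.degrees(c[:2]).round(1))
p0=np.array(s['ee_pos']);R=np.array(s['tcp_rot'])
for h in (.04,.1,.16,.2): print(h,delta(p0+[0,0,h],R,s))
```

```text
[ 0.09772266 -0.19239973 -0.26357907] 10.05 0.712366220142857
scene 96 [-0.1062 -0.0002  0.0892] slope deg [-3.2  0.9]
top 126 [-0.1059 -0.0003  0.0888] slope deg [0.3 0.2]
0.04 [-0.023, 0.0001, -0.0327, 0.0, 0.0, 0.0]
0.1 [-0.0575, 0.0002, -0.0818, 0.0, 0.0, 0.0]
0.16 [-0.092, 0.0003, -0.1309, 0.0, 0.0, 0.0]
0.2 [-0.115, 0.0004, -0.1636, 0.0, 0.0, 0.0]
```

Released and standing. I'll retreat straight up.

Request:
{"name": "carry_out", "arguments": {
  "deltas": [
    [[-0.006,0,-0.008,0,0,0,0.066],[-0.014,0,-0.02,0,0,0,0.066],[-0.026,0,-0.037,0,0,0,0.066],[-0.04,0,-0.057,0,0,0,0.066],[-0.057,0,-0.081,0,0,0,0.066],[-0.08,0,-0.114,0,0,0,0.066],[-0.1,0,-0.142,0,0,0,0.066],[-0.115,0,-0.164,0,0,0,0.066]]
  ]
}}

```text
time_s: 10.95
ee_pos: [0.6938, -0.035, 0.2877]
tcp_rot: [[0.086, 0.995, -0.054], [0.814, -0.102, -0.572], [-0.574, 0.005, -0.819]]
wrist_force: [0.3, -0.1, -0.3]
gripper_width: 0.725
gripper_force: 0.0
```

Run:
```python
from h import *
s=bot.sense();print(s['wrist_force'],s['time_s'],s['ee_pos'])
a=grab('scene');b=grab('top')
for n,(im,d,p) in(('scene',a),('top',b)):
    C=cloud(d,p);M=np.stack([(C-F)@u-.106,-(C-F)@v,C[...,2]-.024],-1)
    for nm,cx,cy in(('g1',-.106,0),('g2',-.056,0),('g3',-.006,0),('r1',-.106,.1),('r2',-.056,.1),('b1',-.106,.2),('b2',-.056,.2)):
        m=(d>0)&(np.hypot(M[...,1]-cy,M[...,0]-cx)<.0245)&(abs(M[...,2]-.088)<.006)
        P=M[m]; print(n,nm,len(P),P.mean(0).round(4) if len(P) else '')
o=np.concatenate([cv2.resize(a[0][130:235,230:370],(600,450)),],1);save('s4.png',o)
```

```text
[ 0.27525764 -0.13850463 -0.32200679] 10.95 [ 0.69384849 -0.03504053  0.28772132]
scene g1 155 [-0.1064 -0.0006  0.0888]
scene g2 146 [-0.0559 -0.0013  0.0887]
scene g3 147 [-0.0069 -0.0011  0.0888]
scene r1 144 [-0.1065  0.0991  0.0886]
scene r2 136 [-0.0561  0.0998  0.0889]
scene b1 131 [-0.1069  0.1982  0.089 ]
scene b2 129 [-0.057   0.1991  0.0889]
top g1 166 [-0.1088  0.0002  0.0886]
top g2 59 [-0.0628  0.0027  0.0881]
top g3 0 
top r1 203 [-0.106   0.1009  0.0889]
top r2 206 [-0.0557  0.1007  0.0883]
top b1 206 [-0.1056  0.2005  0.0888]
top b2 210 [-0.0556  0.2004  0.0886]
```

View pics/s4.png

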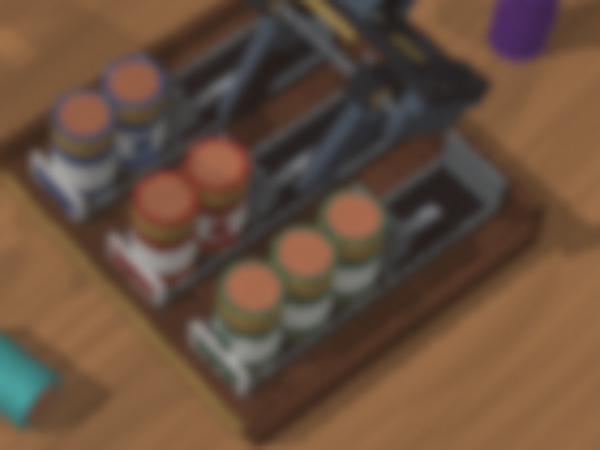

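Scene crop: the three green tins stand upright in a closed row, lids at (252,290), (303,252) and (352,215). The front one is at the white stop, the red and blue tins are where they were, and the gripper is clear. I'll hand in the job.

```bash
python3 -c "
from rig import bot
print(bot.close_job())"
```

```text
the job is handed in; nothing more can be done
None
```

The fallen green tin now stands foot down and lid up at the front stop, the three green tins are closed up in one upright row with the red and blue tins measured in place, and the job was handed in after about 11 s of robot time.

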